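# Take a mixed pile of honey tubs apart and restock each kind

### The job

A customer has handed back a mixed pile of four honey tubs. Working from the top of the pile down, set each tub on top of the stock tub of the same shape that stands alone on the counter, centred and upright, and let it go; set them down gently, never dropping one. Leave the stock tubs, the bear bottle and the glass jar standing where they are.

Things in the scene. Friction and masses are not known exactly. Their poses are not given: they have to be found in the camera images.
- pot_tub_mid (a point): Loose small round honey pot: lid 34 mm in diameter, 40 mm high, about 40 g, foot 28 mm in diameter; on top of the mixed pile, resting on the lid of the hexagonal one (own lid's top 194 mm up). Flat closed yellow lid; its upright skirt (top 10 mm) is the widest part and the place to grip, the body tapers to the foot. This point is its centre, half-way up (20 mm below the lid's top). z up. Round, so its yaw does not matter.
- hex_tub_mid (a point): Loose hexagonal honey tub: 44 mm across the lid's flats (51 mm across corners), 46 mm high, about 90 g, foot 38 mm across flats; in the pile, on the lid of the square one (own lid's top 154 mm up). Flat closed yellow lid; its upright skirt (top 10 mm) is the widest part and the place to grip, the body tapers to the foot. This point is its centre, half-way up (23 mm below the lid's top). z up. Two of its flats face +y and -y; flats repeat every 60 degrees.
- square_tub_mid (a point): Loose square honey tub with cut-off corners: lid 52 x 52 mm, 50 mm high, about 150 g, foot 45 mm square; in the pile, on the lid of the octagonal one (own lid's top 108 mm up). Flat closed yellow lid; its upright skirt (top 10 mm) is the widest part and the place to grip, the body tapers to the foot. This point is its centre, half-way up (25 mm below the lid's top). z up. Its flat sides face its x and y axes.
- oct_tub_mid (a point): Loose octagonal honey tub: 68 mm across the lid's flats (74 mm across corners), 58 mm high, about 280 g, foot 61 mm across flats; the bottom one of the mixed pile, standing on the counter. Flat closed yellow lid; its upright skirt (top 10 mm) is the widest part and the place to grip, the body tapers to the foot. This point is its centre, half-way up (29 mm below the lid's top). z up. Flats of the lid face its x and y axes and the diagonals between.
- pot_stock_mid (a point): The stock tub of the small round kind: the same in shape and size as the small round one of the pile, but standing alone on the counter (loose, its flat lid's top face 40 mm above the counter). This point is its centre, half-way up. z up. Round, so its yaw does not matter.
- hex_stock_mid (a point): The stock tub of the hexagonal kind: the same in shape and size as the hexagonal one of the pile, but standing alone on the counter (loose, its flat lid's top face 46 mm above the counter). This point is its centre, half-way up. z up. Two of its flats face +y and -y; flats repeat every 60 degrees.
- square_stock_mid (a point): The stock tub of the square kind: the same in shape and size as the square one of the pile, but standing alone on the counter (loose, its flat lid's top face 50 mm above the counter). This point is its centre, half-way up. z up. Its flat sides face its x and y axes.
- oct_stock_mid (a point): The stock tub of the octagonal kind: the same in shape and size as the octagonal one of the pile, but standing alone on the counter (loose, its flat lid's top face 58 mm above the counter). This point is its centre, half-way up. z up. Flats of the lid face its x and y axes and the diagonals between.
- bear_mid (a point): Bystander: a bear-shaped honey squeeze bottle with a white cap, 62 mm wide, 155 mm high, loose, standing on the counter. This point is its centre, half-way up.
- jar_mid (a point): Bystander: a round glass jar of pale honey with a green screw lid, 77 mm in diameter, 96 mm high, loose, standing on the counter. This point is its centre, half-way up.
Things that resemble listed ones, but are neither listed nor needed, are in the scene too. What is shaped like the part that bears pot_stock_mid but turquoise is not meant.

How it is judged:
On the way, in this order (a step that is already met when the one before it is completed fails the run):
1. the small round tub of the pile stands centred and upright on the small round stock tub, let go (horizontal distance between pot_tub_mid and pot_stock_mid below 0.008 m and z of pot_tub_mid in the frame of pot_stock_mid between 0.035 and 0.045 m and angle between each of pot_tub_mid, pot_stock_mid's own z axis and vertical below 0.1 rad and linear speed of pot_tub below 0.03 m/s and contact force between the fingers and pot_tub below 0.05 N), for 0.2 s.
2. the hexagonal tub of the pile stands centred and upright on the hexagonal stock tub, let go (horizontal distance between hex_tub_mid and hex_stock_mid below 0.01 m and z of hex_tub_mid in the frame of hex_stock_mid between 0.041 and 0.051 m and angle between each of hex_tub_mid, hex_stock_mid's own z axis and vertical below 0.1 rad and linear speed of hex_tub below 0.03 m/s and contact force between the fingers and hex_tub below 0.05 N), for 0.2 s.
3. the square tub of the pile stands centred and upright on the square stock tub, let go (horizontal distance between square_tub_mid and square_stock_mid below 0.01 m and z of square_tub_mid in the frame of square_stock_mid between 0.045 and 0.055 m and angle between each of square_tub_mid, square_stock_mid's own z axis and vertical below 0.1 rad and linear speed of square_tub below 0.03 m/s and contact force between the fingers and square_tub below 0.05 N), for 0.2 s.
4. the octagonal tub of the pile stands centred and upright on the octagonal stock tub, let go (horizontal distance between oct_tub_mid and oct_stock_mid below 0.01 m and z of oct_tub_mid in the frame of oct_stock_mid between 0.053 and 0.063 m and angle between each of oct_tub_mid, oct_stock_mid's own z axis and vertical below 0.1 rad and linear speed of oct_tub below 0.03 m/s and contact force between the fingers and oct_tub below 0.05 N), for 0.2 s.
At the end, for the whole second after the job is handed in: Each of the four tubs of the pile rests upright (within 0.1 rad), at rest and let go, on the lid of the stock tub of its own shape, the centres within 10 mm horizontally (8 mm for the small round pot) and its foot on the lid (height within 5 mm); the stock tubs are upright (all of step 1 and all of step 2 and all of step 3 and all of step 4); the robot touches nothing.
It fails at once if a tub of the pile is dropped (falls freely at more than 0.5 m/s, that is from more than about 13 mm) ((linear speed of pot_tub above 0.5 m/s and contact force between pot_tub and anything else below 0.02 N) or (linear speed of hex_tub above 0.5 m/s and contact force between hex_tub and anything else below 0.02 N) or (linear speed of square_tub above 0.5 m/s and contact force between square_tub and anything else below 0.02 N) or (linear speed of oct_tub above 0.5 m/s and contact force between oct_tub and anything else below 0.02 N)).
It fails at once if a stock tub is shifted by more than 20 mm or knocked over (distance of any of pot_stock_mid, hex_stock_mid, square_stock_mid, oct_stock_mid from where it was at the start of the episode above 0.02 m or angle between any of pot_stock_mid, hex_stock_mid, square_stock_mid, oct_stock_mid's own z axis and vertical above 0.3 rad).
It fails at once if the bear bottle or the glass jar is shifted by more than 20 mm or knocked over (distance of any of bear_mid, jar_mid from where it was at the start of the episode above 0.02 m or angle between any of bear_mid, jar_mid's own z axis and vertical above 0.3 rad).
It also fails if it takes over 125 s, if anything falls off the work surface, if the arm or the gripper's body presses on something with over 40 N, if the wrist force passes 120 N, or if a joint passes its speed limit or range.

### The arm

A 6-joint arm with a two-finger parallel gripper is mounted at the origin on the work surface. World frame = base frame: x ahead of the robot, y to its left, z up, the work surface at z = 0. Lengths are in m, angles in rad, forces in N, time in s.
With the tool pointing down it reaches from about 0.35 to 0.875 m from the base axis. Payload 15.5 kg.
Tool frame: the origin (TCP) lies at the very end of the fingers, on their centre line; the grasp point (between the pads) lies 19 mm behind it; z points along the fingers, y is the line along which they close (so a half turn about z gives the same grasp; the last joint's range is limited). The gripper opens to 85 mm and grips with 20 to 120 N. Pads are 22 mm wide; open, the fingers measure 114 mm over their backs; the gripper's body (76 mm by 85 mm) begins 54 mm behind the grasp point. The pads swing forward as they close: fully open they stand 13 mm farther back than shut.
Start: joints at [-1.419, 0.494, 1.345, -0, 1.302, -0.096], TCP at [0.153, -0.606, 0.231] pointing down, gripper open.
Joint ranges: [-2.91, 2.91], [-0.82, 2.16], [0.22, 2.67], [-1.22, 4.37], [0.12, 2.79], [-3.08, 3.08]. Speed limits (rad/s): [1.89, 1.89, 2.57, 3.01, 3.01, 3.01].

### API

Orientations are given as a unit quaternion [x, y, z, w].
In Python, from cell import robot gives the robot as it stands.
- The arm moves only by the shell command python3 -m inch 'ROWS'. ROWS is a JSON object of lists of equal length, an entry for each row: "jaw": the opening in per cent of the stroke, from 0 (shut) to 100 (fully open); "delta_pos": the shift along the world's x, y, z in m, a list of three; "twist": the turn, a rotation vector about the world's x, y, z in rad, a list of three. In form: {"jaw": [jaw, ...], "delta_pos": [[dx, dy, dz], ...], "twist": [[rx, ry, rz], ...]}. A call has 1 to 12 rows; each row is the pose to reach, as a shift and turn from the pose commanded when the call began; what a row does not reach only later rows make up. A row lasts 1/8 s, in which the tool goes at most 62.5 mm and 10.7 degrees, less where a joint would pass 70% of its speed; a pose out of reach is approached as far as the arm can. A call with a gripper value outside its range is refused whole. The fingers move at their own pace and stop on an object; the grip force is fixed at half the most. Time passes only in rows, so rows that repeat a pose let the fingers close. It gives the time, the measured TCP pose, the force, the opening and the grip force at its end, in the units of the state.
- robot.state(): the state, without advancing time (a new reading comes with each control period).
- robot.camera(name): name is "side" or "top" or "wrist"; returns a dict with "frame" (480x640x3 uint8, blue, green, red), "fx", "fy", "cx", "cy" (pixels), "extrinsics" (4x4, takes a point from world to camera coordinates). Camera axes: x right, y down, z forward; pixel columns grow to the right and rows downward; lengths in m; the calibration is good to about 2 mm. A picture is of the moment at which its call begins. There is no depth.
- robot.hand_in(): hands the job in; it is judged then, once.
The state is a dict: "t": time; "joint_positions": joint angles; "qvel": joint speeds; "joint_torque": joint torques, N m; "tcp_pos": TCP position; "orientation": TCP orientation; "ft_force": force on the tool from outside, world axes, zero at the start; "wrist_torque": the same for the moment, N m; "width": opening from 0.0 (shut) to 1.0 (fully open); "gripper_force": force on a finger pad.
Only numpy, scipy, OpenCV 4.12 (cv2) and the standard library are available. Lean on these libraries where they do the work, as an engineer would, in place of code of your own. Each camera call takes 0.05 s, during which the arm holds its last target. There are 200 camera calls.

## Working session

There is one attempt and no reset: what is moved stays moved. The work goes in short steps, Python scripts to look and compute and a shell command to move; the robot and the scene stay as the last step left them, time stands still between calls to the robot, and variables do not carry over. Pictures are saved under pics/ and viewed, at most 17 in all, crops included, and the job is handed in when it is done.

```bash
mkdir -p pics; python3 - <<'E'
from cell import robot
import cv2
for n in("top","side"):
    c=robot.camera(n); cv2.imwrite(f"pics/{n}0.png",c["frame"]); print(n,c["fx"],c["fy"],c["cx"],c["cy"]);print(c["extrinsics"])
print(robot.state())
E
```

```text
top 478.3128449151001 478.3128449151001 321.31004737296837 240.29660253469126
[[ 0.00680386 -0.9999675   0.00432568  0.00459446]
 [-0.99855481 -0.00702474 -0.05328169  0.56898508]
 [ 0.05331035 -0.00395691 -0.99857015  0.96563595]
 [ 0.          0.          0.          1.        ]]
side 603.4183448971919 603.4183448971919 315.78880333876833 239.55076719534816
[[-0.99288487 -0.11876228 -0.00866923  0.5341558 ]
 [-0.08660117  0.7701407  -0.63196798  0.13913194]
 [ 0.08173049 -0.62672068 -0.77494601  1.10938793]
 [ 0.          0.          0.          1.        ]]
{'t': 0.1, 'joint_positions': array([-1.41948991e+00,  4.94130200e-01,  1.34603319e+00,  9.17093361e-07,
        1.30250646e+00, -9.55100239e-02]), 'qvel': array([-2.08390801e-03, -1.20114608e-03, -2.72479354e-03, -1.00735349e-03,
       -2.26529914e-05,  6.10980939e-04]), 'joint_torque': array([ 2.86804454e-03, -8.83585167e+01, -3.84563076e+01, -2.91189226e-04,
        5.22253467e-03,  2.80194240e-05]), 'tcp_pos': array([ 0.15264967, -0.60575536,  0.23076638]), 'orientation': array([ 9.92394736e-01,  1.23095075e-01, -1.45820777e-05, -5.38401467e-04]), 'ft_force': array([-0.0271125 ,  0.15910876,  1.48278552]), 'wrist_torque': array([ 0.01654104,  0.02620133, -0.00148175]), 'gripper_force': 0.0, 'width': 0.9983437125861844}
```

View pics/top0.png

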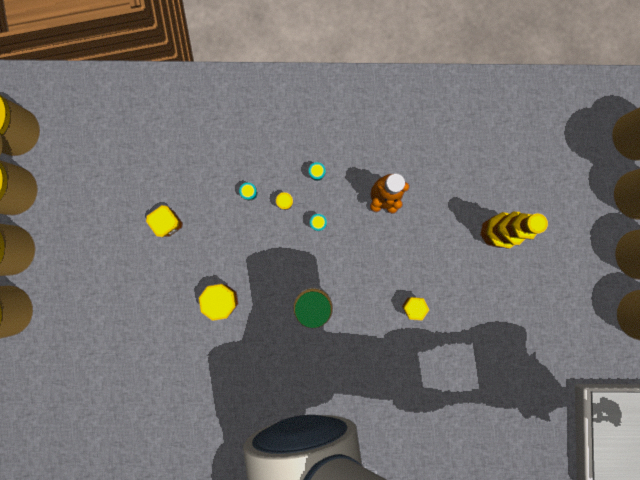

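View pics/side0.png

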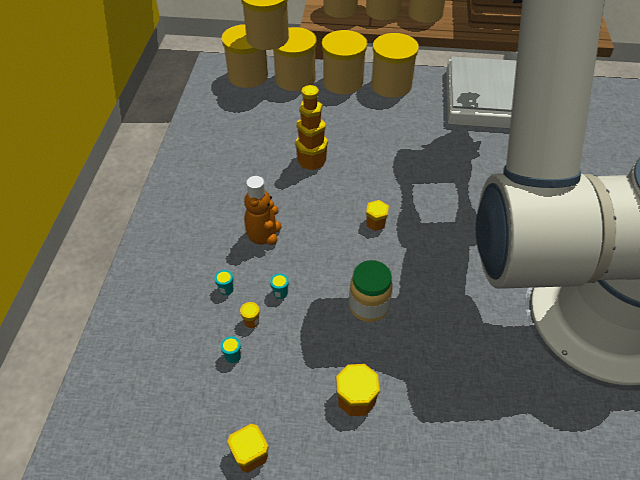

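The top view shows the pile at (490–545, 225). The stock candidates are the square at (162,221), the octagon at (217,302) and the hexagon at (416,309). There are four small pots: (284,200) all yellow and amber, and (248,191), (317,171) and (318,222) with turquoise bodies. The (284,200) pot, at side view (250,314), fits the description because it isn't turquoise. I'll confirm it in a crop.

```bash
cat > h.py <<'E'
from cell import robot
import cv2, numpy as np
def ray(c,u,v,z):
    E=c["extrinsics"];R,t=E[:3,:3],E[:3,3];o=-R.T@t
    d=R.T@np.array([(u-c["cx"])/c["fx"],(v-c["cy"])/c["fy"],1]);return o+d*(z-o[2])/d[2]
def proj(c,p):
    q=c["extrinsics"]@np.r_[p,1];return c["fx"]*q[0]/q[2]+c["cx"],c["fy"]*q[1]/q[2]+c["cy"]
def lids(c,vmin=200):
    h=cv2.cvtColor(c["frame"],cv2.COLOR_BGR2HSV)
    m=cv2.inRange(h,(24,150,vmin),(34,255,255))
    cs,_=cv2.findContours(m,cv2.RETR_EXTERNAL,cv2.CHAIN_APPROX_NONE)
    return m,[k for k in cs if cv2.contourArea(k)>40]
def cen(k):
    m=cv2.moments(k);return m["m10"]/m["m00"],m["m01"]/m["m00"]
E
python3 - <<'E'
from h import *
for n in("top","side"):
    c=robot.camera(n)
    m,cs=lids(c)
    for k in cs:
        u,v=cen(k)
        if not(100<u<560 and 80<v): continue
        print(n,round(u,1),round(v,1),cv2.contourArea(k),cv2.boundingRect(k),cv2.minAreaRect(k)[1:],[ray(c,u,v,z)[:2].round(4) for z in(.04,.046,.05,.058,.194)])
    if n=="top":a=c["frame"][150:240,230:330];b=c["frame"][190:260,470:560]; mm=m[190:260,470:560]; print(c["frame"][222,530:550:3],c["frame"][230:250:3,500])
    else: s=c["frame"][80:180,270:350]; q=c["frame"][260:370,200:310]
z=lambda i:cv2.resize(i,(400,300),interpolation=0)
cv2.imwrite("pics/c1.png",np.vstack([np.hstack([z(a),z(q)]),np.hstack([z(b),z(s)])]))
E
```

```text
top 416.5 308.6 364.0 (405, 298, 24, 22) ((21.0, 23.0), 90.0) [array([ 0.4332, -0.1813]), array([ 0.4337, -0.1801]), array([ 0.4341, -0.1793]), array([ 0.4348, -0.1777]), array([ 0.4467, -0.1501])]
top 216.6 301.9 912.0 (199, 285, 36, 35) ((33.599998474121094, 34.20000076293945), 36.869895935058594) [array([0.4437, 0.2155]), array([0.4442, 0.2142]), array([0.4445, 0.2134]), array([0.4451, 0.2117]), array([0.4555, 0.1827])]
top 516.2 240.6 44.0 (507, 236, 17, 9) ((16.463109970092773, 6.388669013977051), 10.619654655456543) [array([ 0.5698, -0.3814]), array([ 0.5695, -0.379 ]), array([ 0.5693, -0.3773]), array([ 0.5688, -0.374 ]), array([ 0.5613, -0.3179])]
top 525.6 234.8 56.0 (517, 230, 19, 9) ((18.439088821411133, 5.314796447753906), 12.52880859375) [array([ 0.5816, -0.4005]), array([ 0.5812, -0.3979]), array([ 0.5809, -0.3962]), array([ 0.5804, -0.3927]), array([ 0.5711, -0.3339])]
top 318.0 221.8 87.5 (313, 217, 11, 11) ((10.0, 10.0), 90.0) [array([0.6046, 0.0156]), array([0.6041, 0.0155]), array([0.6037, 0.0155]), array([0.603 , 0.0155]), array([0.5904, 0.015 ])]
top 537.5 223.0 
[... 2130 characters left out ...]
]), array([0.6028, 0.0253]), array([0.6015, 0.0308]), array([0.5787, 0.1252])]
side 223.2 276.5 86.0 (217, 272, 13, 10) ((9.0, 12.0), 90.0) [array([0.7087, 0.0212]), array([0.707 , 0.0253]), array([0.7059, 0.0281]), array([0.7036, 0.0336]), array([0.6653, 0.1276])]
side 377.3 208.3 247.5 (367, 200, 22, 18) ((16.071182250976562, 21.56560516357422), 74.05460357666016) [array([ 0.4334, -0.1818]), array([ 0.4335, -0.1763]), array([ 0.4336, -0.1726]), array([ 0.4338, -0.1653]), array([ 0.4365, -0.0411])]
side 309.5 89.7 107.0 (302, 85, 16, 10) ((9.0, 15.0), 90.0) [array([ 0.6194, -0.5543]), array([ 0.6183, -0.5464]), array([ 0.6175, -0.5411]), array([ 0.6161, -0.5305]), array([ 0.5911, -0.3507])]
```

View pics/c1.png

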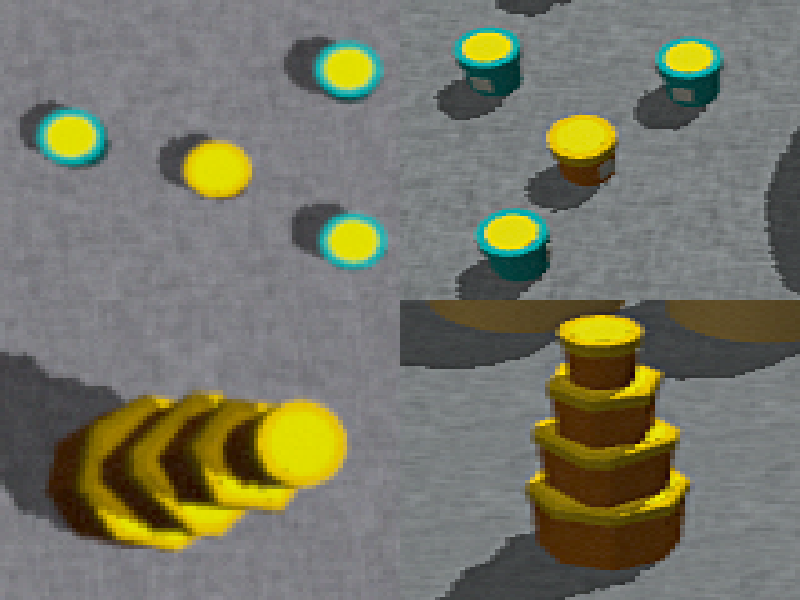

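The crop confirms it: the pot at (284,200) in the top view is yellow and amber, and its three neighbours are turquoise decoys. The pile stands upright, with its lids stepping outward only from parallax. Next I'll move above the pile.

```bash
python3 -m inch '{"jaw":[100,100,100,100,100,100,100,100,100,100,100,100],"delta_pos":[[0,0,0.05],[0.438,0.253,0.07],[0.438,0.253,0.07],[0.438,0.253,0.07],[0.438,0.253,0.07],[0.438,0.253,0.07],[0.438,0.253,0.07],[0.438,0.253,0.07],[0.438,0.253,0.07],[0.438,0.253,0.07],[0.438,0.253,0.07],[0.438,0.253,0.07]],"twist":[[0,0,0],[0,0,-0.247],[0,0,-0.247],[0,0,-0.247],[0,0,-0.247],[0,0,-0.247],[0,0,-0.247],[0,0,-0.247],[0,0,-0.247],[0,0,-0.247],[0,0,-0.247],[0,0,-0.247]]}'
python3 - <<'E'
from h import *
c=robot.camera("wrist");cv2.imwrite("pics/w1.png",c["frame"]);print(c["fx"],c["cx"],c["cy"],c["extrinsics"])
s=robot.state();print(s["tcp_pos"],s["orientation"])
E
```

```text
t: 1.7
tcp_pos: [0.5896, -0.354, 0.3012]
orientation: [1.0, -0.001, -0.0, 0.0]
ft_force: [-0.5, 0.2, -0.8]
width: 0.996
gripper_force: 0.0
424.55003724855396 314.3378548628477 239.92096479887255 [[-2.01367197e-03 -9.99997508e-01 -9.64346007e-04 -3.52642911e-01]
 [-9.51952477e-01  1.62160130e-03  3.06241494e-01  5.02437890e-01]
 [-3.06239167e-01  1.53468148e-03 -9.51953369e-01  6.27337739e-01]
 [ 0.00000000e+00  0.00000000e+00  0.00000000e+00  1.00000000e+00]]
[ 0.58950805 -0.35406505  0.30133239] [ 9.99999589e-01 -8.91237012e-04 -1.66000719e-04  1.44673149e-05]
```

View pics/w1.png

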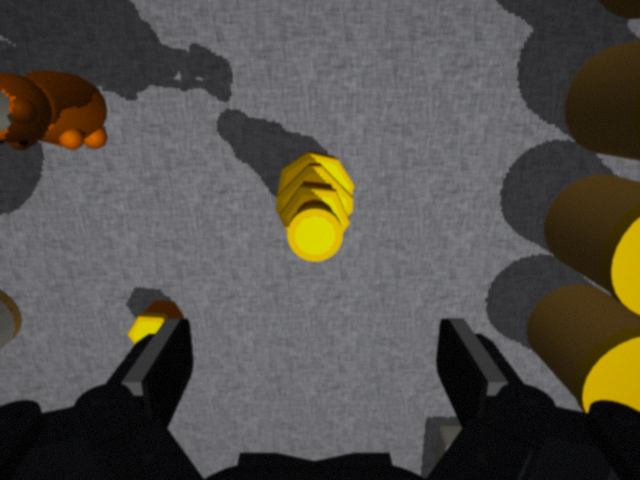

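The wrist view shows the pot lid at (315,234), over the tops of the hexagon, square and octagon, with the fingers at the sides. I'll measure it there.

```bash
cat >> h.py <<'E'
def lidw(z,near,vmin=200,cam="wrist"):
    """lid nearest to world xy `near` at height z; returns centre, extents"""
    c=robot.camera(cam);_,cs=lids(c,vmin)
    best=None
    for k in cs:
        p=np.array([ray(c,*q,z)[:2] for q in k.reshape(-1,2)]).astype(np.float32)
        ctr=ray(c,*cen(k),z)[:2]; d=np.hypot(*(ctr-near))
        if best is None or d<best[0]: best=(d,ctr,p,k)
    _,ctr,p,k=best
    r=cv2.minAreaRect(p*1000)
    print(cam,"cen",ctr.round(4),"px",np.round(cen(k),1),"rect",np.round(r[0],1),np.round(r[1],1),round(r[2],1),"circ",cv2.minEnclosingCircle(p*1000),"bbox mm",(p.min(0)*1000).round(1),(p.max(0)*1000).round(1))
    return c,ctr,p,k
E
python3 - <<'E'
from h import *
for v in(150,200,215):lidw(.194,(.591,-.354),v)
lidw(.194,(.591,-.354),200,"top")
E
```

```text
wrist cen [ 0.6053 -0.3594] px [322.9 215.1] rect [ 607.4 -358.8] [34.9 64.3] 70.4 circ ((609.005126953125, -354.2772521972656), 32.79236602783203) bbox mm [ 576.3 -377.1] [ 641.8 -336.8]
wrist cen [ 0.5984 -0.3575] px [319.7 226.2] rect [ 602.9 -359. ] [33.  55.1] 64.8 circ ((605.081298828125, -355.3936767578125), 28.813880920410156) bbox mm [ 576.4 -376.3] [ 633.8 -337.9]
wrist cen [ 0.5951 -0.3557] px [317.  231.5] rect [ 597.3 -357.7] [31.6 43.4] 52.1 circ ((598.3751220703125, -356.78619384765625), 22.0294132232666) bbox mm [ 577.2 -373.4] [ 619.7 -338.5]
top cen [ 0.5898 -0.3519] px [536.  223.7] rect [ 589.7 -352.4] [32.6 28. ] 38.1 circ ((591.413818359375, -354.2230224609375), 16.505735397338867) bbox mm [ 575.9 -370.3] [ 606.3 -338.3]
```

```bash
python3 - <<'E'
from h import *
from scipy.optimize import least_squares
c,_,p,k=lidw(.194,(.591,-.354),150)
q=p[p[:,0]<.592]*1000
s=least_squares(lambda a:np.hypot(q[:,0]-a[0],q[:,1]-a[1])-a[2],[591,-354,17]);print(s.x,np.abs(s.fun).max())
h=cv2.cvtColor(c["frame"],cv2.COLOR_BGR2HSV)[200:265:4,315];print(h.tolist())
E
```

```text
wrist cen [ 0.6053 -0.3593] px [323.5 215.9] rect [ 607.5 -359. ] [34.8 64.4] 70.4 circ ((608.9664306640625, -354.2308654785156), 32.8141975402832) bbox mm [ 576.2 -376.8] [ 641.8 -337.1]
[ 592.91742542 -354.25506378   16.57990226] 0.5018028180068406
[[21, 255, 104], [14, 239, 65], [23, 255, 107], [25, 255, 219], [26, 255, 220], [29, 255, 218], [29, 255, 220], [29, 255, 220], [29, 255, 220], [29, 255, 219], [29, 255, 217], [29, 255, 218], [29, 255, 219], [29, 255, 219], [26, 255, 221], [25, 255, 214], [0, 0, 105]]
```

```bash
python3 -m inch '{"jaw":[100,100,100,100,100,100,0,0,0,0,0,0],"delta_pos":[[0.0025,0,-0.04],[0.0025,0,-0.08],[0.0025,0,-0.11],[0.0025,0,-0.135],[0.0025,0,-0.135],[0.0025,0,-0.135],[0.0025,0,-0.135],[0.0025,0,-0.135],[0.0025,0,-0.135],[0.0025,0,-0.135],[0.0025,0,-0.135],[0.0025,0,-0.135]],"twist":[[0,0,0],[0,0,0],[0,0,0],[0,0,0],[0,0,0],[0,0,0],[0,0,0],[0,0,0],[0,0,0],[0,0,0],[0,0,0],[0,0,0]]}'
```

```text
t: 3.5
tcp_pos: [0.5935, -0.3534, 0.1669]
orientation: [1.0, -0.0, 0.0, 0.0]
ft_force: [0.6, 0.4, 6.3]
width: 0.373
gripper_force: 59.1
```

```bash
python3 -m inch '{"jaw":[0,0,0,0,0,0,0,0,0,0,0,0],"delta_pos":[[0,0,0.02],[0,0,0.06],[0,0.02,0.09],[-0.01,0.08,0.09],[-0.01,0.14,0.09],[-0.02,0.2,0.09],[-0.02,0.26,0.09],[-0.0235,0.32,0.09],[-0.0235,0.37,0.09],[-0.0235,0.41,0.09],[-0.0235,0.437,0.09],[-0.0235,0.437,0.09]],"twist":[[0,0,0],[0,0,0],[0,0,0],[0,0,0],[0,0,0],[0,0,0],[0,0,0],[0,0,0],[0,0,0],[0,0,0],[0,0,0],[0,0,0]]}'
python3 - <<'E'
from h import *
c,ctr,p,k=lidw(.04,(.647,.084),150);cv2.imwrite("pics/w2.png",c["frame"])
lidw(.04,(.647,.084),150,"top");lidw(.046,(.4337,-.18),150,"top")
s=robot.state();print(s["tcp_pos"],s["width"])
E
```

```text
t: 5.0
tcp_pos: [0.5694, 0.0856, 0.2562]
orientation: [1.0, 0.001, -0.0, -0.0]
ft_force: [0.6, -0.1, -0.2]
width: 0.373
gripper_force: 59.5
wrist cen [0.6492 0.0838] px [316.8 104. ] rect [648.9  83.7] [33.3 33.3] 44.3 circ ((648.8184814453125, 83.81449127197266), 17.053953170776367) bbox mm [632.1  66.8] [665.7 100.6]
top cen [0.444  0.2155] px [216.6 301.8] rect [444.  215.5] [67.3 68.4] 9.8 circ ((444.02593994140625, 215.5335693359375), 36.16128921508789) bbox mm [410.1 180.8] [479.2 250.5]
top cen [ 0.4339 -0.1799] px [416.4 308.5] rect [ 433.9 -180. ] [41.2 45.4] 0.4 circ ((434.63812255859375, -179.41465759277344), 24.10849952697754) bbox mm [ 413.3 -202.7] [ 454.6 -157.3]
[0.56965239 0.08337934 0.25623141] 0.3722904309776351
```

View pics/w2.png

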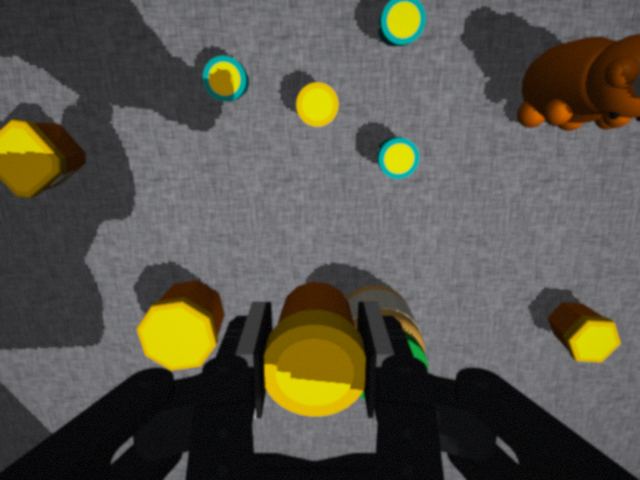

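The wrist view shows the held pot upright between the pads at (315,365), and the amber stock pot at (317,104) among the turquoise ones. I'll check the in-hand offset.

```bash
cat >> h.py <<'E'
def held(ztop_rel,r):
    c=robot.camera("wrist");t=robot.state()["tcp_pos"];h=cv2.cvtColor(c["frame"],cv2.COLOR_BGR2HSV)
    m=cv2.inRange(h,(22,180,90),(34,255,255));m[:250]=0;m[:,:200]=0;m[:,440:]=0
    cs,_=cv2.findContours(m,0,1);k=max(cs,key=cv2.contourArea)
    p=np.array([ray(c,*q,t[2]+ztop_rel)[:2]-t[:2] for q in k.reshape(-1,2)])*1000
    print("held bbox rel tcp mm",p.min(0).round(1),p.max(0).round(1),"centre x from back edge",round(p[:,0].min()+r,1));return c
E
python3 - <<'E'
from h import *
held(.027,17)
E
```

```text
held bbox rel tcp mm [-17.  -15.8] [16.4 16. ] centre x from back edge -0.0
```

```bash
python3 -m inch '{"jaw":[0,0,0,0,0,0,0,0,0,0],"delta_pos":[[0.04,0.0005,0],[0.0795,0.0005,-0.02],[0.0795,0.0005,-0.07],[0.0795,0.0005,-0.12],[0.0795,0.0005,-0.16],[0.0795,0.0005,-0.185],[0.0795,0.0005,-0.192],[0.0795,0.0005,-0.192],[0.0795,0.0005,-0.192],[0.0795,0.0005,-0.192]],"twist":[[0,0,0],[0,0,0],[0,0,0],[0,0,0],[0,0,0],[0,0,0],[0,0,0],[0,0,0],[0,0,0],[0,0,0]]}'
python3 -c "
from h import *
print(robot.state()['tcp_pos'],robot.state()['ft_force']);c=robot.camera('side');cv2.imwrite('pics/s2.png',cv2.resize(c['frame'][220:370,150:350],(800,600)))"
```

```text
t: 6.45
tcp_pos: [0.6497, 0.0844, 0.0653]
orientation: [1.0, -0.0, 0.001, -0.0]
ft_force: [1.1, 0.9, -0.4]
width: 0.369
gripper_force: 59.5
[0.6497402  0.08440408 0.06534827] [ 1.07460559  0.90357935 -0.42013116]
```

View pics/s2.png

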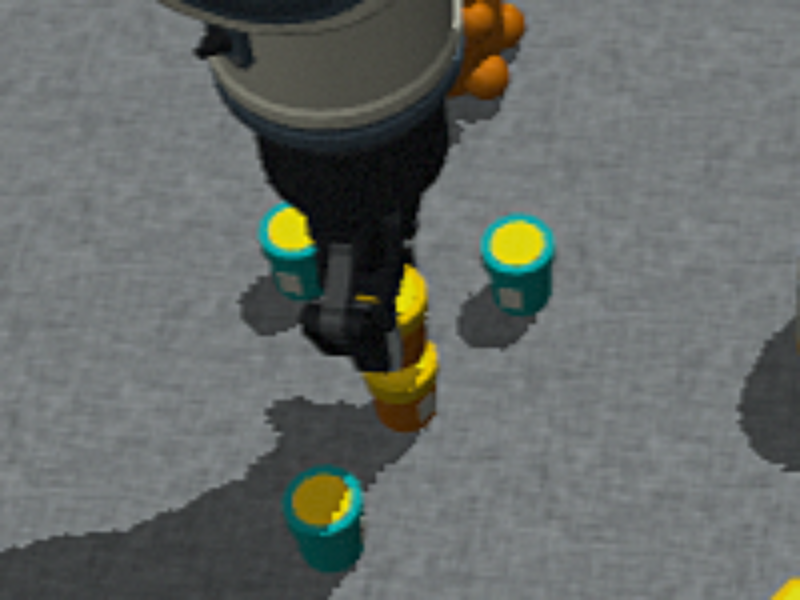

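The held pot hangs just over the stock pot, aligned with it. I'll descend the last 12 mm gently.

```bash
python3 -m inch '{"jaw":[0,0,0,0,0],"delta_pos":[[-0.0005,-0.0005,-0.005],[-0.0005,-0.0005,-0.009],[-0.0005,-0.0005,-0.011],[-0.0005,-0.0005,-0.012],[-0.0005,-0.0005,-0.012]],"twist":[[0,0,0],[0,0,0],[0,0,0],[0,0,0],[0,0,0]]}'
```

```text
t: 7.12
tcp_pos: [0.6492, 0.0841, 0.0529]
orientation: [1.0, -0.0, 0.001, -0.0]
ft_force: [-1.8, 1.3, 9.3]
width: 0.373
gripper_force: 60.4
```

```bash
python3 -m inch '{"jaw":[60,60,60,80,80,80,80,80,80,80,80],"delta_pos":[[0,0,0],[0,0,0],[0,0,0],[0,0,0],[0,0,0],[0,0,0.03],[0,0,0.08],[-0.04,-0.02,0.13],[-0.09,-0.02,0.19],[-0.09,-0.02,0.2],[-0.09,-0.02,0.2]],"twist":[[0,0,0],[0,0,0],[0,0,0],[0,0,0],[0,0,0],[0,0,0],[0,0,0],[0,0,0],[0,0,0],[0,0,0],[0,0,0]]}'
python3 -c "
from h import *
lidw(.08,(.649,.084),150)
c=robot.camera('side');cv2.imwrite('pics/s3.png',cv2.resize(c['frame'][250:370,180:340],(640,480)))"
```

```text
t: 8.5
tcp_pos: [0.5589, 0.064, 0.2546]
orientation: [1.0, -0.0, 0.002, -0.0]
ft_force: [-0.2, 0.4, -0.1]
width: 0.801
gripper_force: 0.0
wrist cen [0.6485 0.0835] px [286.5  90.3] rect [648.4  83.5] [33.2 33.2] 89.8 circ ((648.2154541015625, 83.44062042236328), 16.916542053222656) bbox mm [631.8  66.9] [665.  100.1]
```

View pics/s3.png

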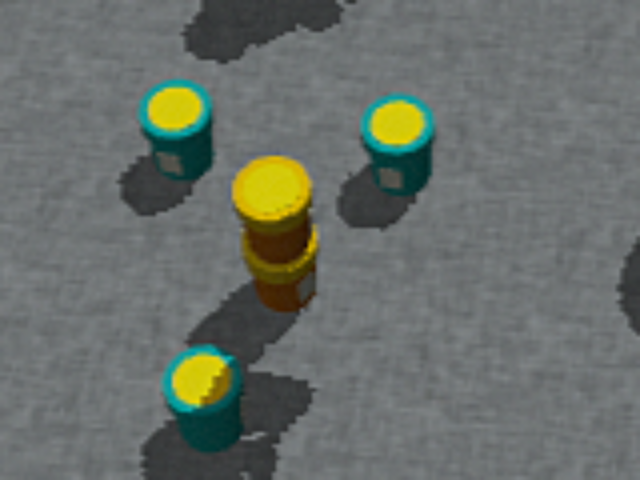

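The pot stands upright and centred on the amber stock pot (wrist view agrees within 1 mm). On to the hexagonal tub.

```bash
python3 -m inch '{"jaw":[100,100,100,100,100,100,100,100,100,100,100],"delta_pos":[[0,0,0.02],[-0.01,-0.05,0.04],[-0.01,-0.11,0.045],[-0.015,-0.17,0.045],[-0.015,-0.23,0.045],[-0.015,-0.29,0.045],[-0.015,-0.35,0.045],[-0.015,-0.39,0.045],[-0.015,-0.418,0.045],[-0.015,-0.418,0.045],[-0.015,-0.418,0.045]],"twist":[[0,0,0],[0,0,0],[0,0,0],[0,0,0],[0,0,0],[0,0,0],[0,0,0],[0,0,0],[0,0,0],[0,0,0],[0,0,0]]}'
python3 - <<'E'
from h import *
for v in (150,200): c,ctr,p,k=lidw(.154,(.592,-.354),v)
print(cv2.approxPolyDP((p*1000).reshape(-1,1,2),4,True).reshape(-1,2).round(1).tolist())
u,v=map(int,cen(k));cv2.imwrite("pics/w3.png",cv2.resize(c["frame"][v-75:v+75,u-100:u+100],(800,600)))
print(robot.state()["tcp_pos"])
E
```

```text
t: 9.98
tcp_pos: [0.5437, -0.3535, 0.2961]
orientation: [1.0, -0.0, -0.001, -0.001]
ft_force: [0.8, 0.9, -0.4]
width: 1.001
gripper_force: 0.0
wrist cen [ 0.5961 -0.3584] px [322.  147.6] rect [ 597.  -359.1] [42.5 54.9] 82.9 circ ((596.7586059570312, -354.44281005859375), 28.800325393676758) bbox mm [ 569.3 -380.5] [ 625.2 -335.8]
wrist cen [ 0.595  -0.3585] px [322.5 149.4] rect [ 596.1 -359.2] [41.1 53.7] 78.2 circ ((596.7095336914062, -354.8321228027344), 28.117868423461914) bbox mm [ 570.  -379.8] [ 622.9 -335.6]
[[621.0, -368.8999938964844], [620.4000244140625, -354.8999938964844], [609.2999877929688, -370.3999938964844], [613.0, -344.5], [587.5, -341.0], [583.5, -335.6000061035156], [572.7999877929688, -340.1000061035156], [570.0, -363.70001220703125], [587.5, -376.79998779296875], [604.9000244140625, -379.6000061035156]]
[ 0.54385196 -0.35311496  0.29680106]
```

View pics/w3.png

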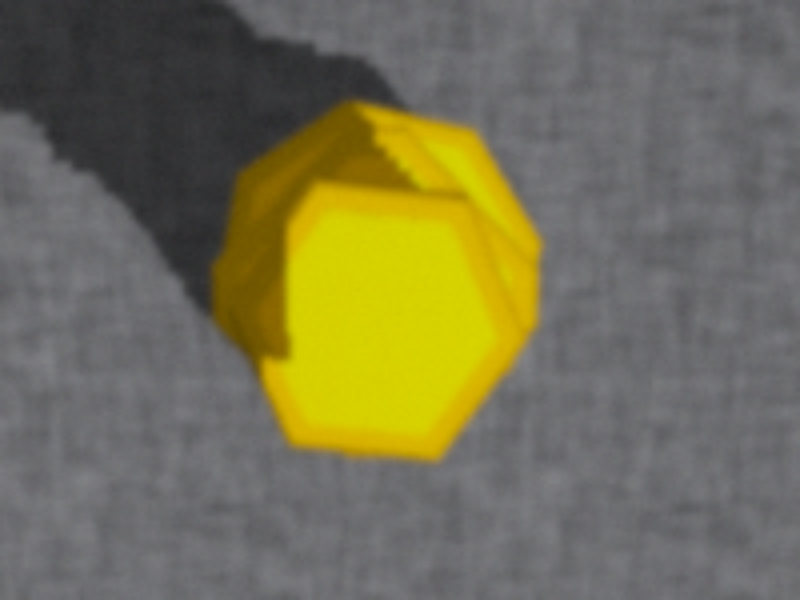

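The hex lid's flats face roughly ±x with a small tilt. Crop corners are (290,445), (438,462), (535,325), (478,195) and (320,183); the left corner is in shadow. I'll cast those corners.

```bash
python3 - <<'E'
from h import *
from scipy.optimize import least_squares
c=robot.camera("wrist")
V=np.array([(294.5,185.3),(331.5,189.5),(355.7,155.2),(341.5,122.7),(302,119.7)])
P=np.array([ray(c,*q,.154)[:2] for q in V])*1000
print(P.round(1).tolist(),np.hypot(*np.diff(P,axis=0).T).round(1))
# least squares regular hexagon through the corners
n=np.arange(5)
def f(a):
    t=a[2]-n*np.pi/3*a[4]
    return np.r_[P[:,0]-a[0]-a[3]*np.cos(t),P[:,1]-a[1]-a[3]*np.sin(t)]
for s in(1,-1):
    r=least_squares(lambda b:f(np.r_[b,s]),[592,-354,np.deg2rad(150),25.5]);print(s,r.x,np.rad2deg(r.x[2]),r.fun.round(1))
# hue-based inner plate
h=cv2.cvtColor(c["frame"],cv2.COLOR_BGR2HSV);m=cv2.inRange(h,(28,200,190),(34,255,255))
for k in cv2.findContours(m,0,1)[0]:
    if cv2.contourArea(k)>300 and 250<cen(k)[0]<400:
        p=np.array([ray(c,*q,.154)[:2] for q in k.reshape(-1,2)]).astype(np.float32)*1000
        print(cen(k),cv2.contourArea(k),cv2.approxPolyDP(p.reshape(-1,1,2),2.5,True).reshape(-1,2).round(1).tolist())
E
```

```text
[[571.2, -339.7], [568.4, -364.7], [591.3, -380.4], [612.1, -370.6], [613.9, -345.1]] [25.2 27.8 22.9 25.6]
1 [ 591.08718653 -361.33209629    3.41631878    6.28133558] 195.74064776625642 [-13.8 -18.2  -1.3  14.9  18.4  23.4  -7.8 -25.2 -11.   20.6]
-1 [ 591.90769138 -355.09587213    2.51650944   25.22308464] 144.18536983188696 [-0.2 -0.5  2.  -0.3 -1.   0.7  0.7 -0.2 -0.8 -0.4]
(316.9397037037037, 154.4848888888889) 2250.0 [[609.4000244140625, -346.3999938964844], [601.2000122070312, -339.79998779296875], [580.2000122070312, -340.1000061035156], [575.5, -342.79998779296875], [573.5, -361.6000061035156], [590.7999877929688, -373.3999938964844], [607.5, -365.20001220703125]]
```

```bash
python3 -m inch '{"jaw":[100,100,100,100,100,100,100,100,0,0,0,0],"delta_pos":[[0.016,-0.0005,0],[0.032,-0.001,-0.01],[0.048,-0.002,-0.04],[0.048,-0.002,-0.08],[0.048,-0.002,-0.12],[0.048,-0.002,-0.155],[0.048,-0.002,-0.172],[0.048,-0.002,-0.172],[0.048,-0.002,-0.172],[0.048,-0.002,-0.172],[0.048,-0.002,-0.172],[0.048,-0.002,-0.172]],"twist":[[0,0,0.14],[0,0,0.28],[0,0,0.422],[0,0,0.422],[0,0,0.422],[0,0,0.422],[0,0,0.422],[0,0,0.422],[0,0,0.422],[0,0,0.422],[0,0,0.422],[0,0,0.422]]}'
```

```text
t: 11.62
tcp_pos: [0.5922, -0.3563, 0.1267]
orientation: [0.978, 0.209, 0.001, 0.001]
ft_force: [-1.2, 1.8, 7.8]
width: 0.507
gripper_force: 60.1
```

```bash
python3 -m inch '{"jaw":[0,0,0,0,0,0,0,0,0,0],"delta_pos":[[0,0,0.015],[0,0,0.05],[-0.01,0.01,0.1],[-0.055,0.045,0.12],[-0.1,0.08,0.12],[-0.145,0.12,0.12],[-0.185,0.15,0.12],[-0.217,0.176,0.12],[-0.217,0.176,0.12],[-0.217,0.176,0.12]],"twist":[[0,0,0],[0,0,0],[0,0,-0.1],[0,0,-0.2],[0,0,-0.3],[0,0,-0.422],[0,0,-0.422],[0,0,-0.422],[0,0,-0.422],[0,0,-0.422]]}'
python3 - <<'E'
from h import *
c,ctr,p,k=lidw(.046,(.4337,-.18),150)
held(.027,22)
print(robot.state()["tcp_pos"],robot.state()["orientation"]);cv2.imwrite("pics/w4.png",c["frame"])
E
```

```text
t: 12.88
tcp_pos: [0.3754, -0.1806, 0.2463]
orientation: [1.0, -0.0, 0.001, 0.001]
ft_force: [-0.3, -0.0, -0.4]
width: 0.503
gripper_force: 61.2
wrist cen [ 0.436  -0.1799] px [313.1 130.2] rect [ 435.6 -180. ] [43.  48.2] 56.4 circ ((435.4105529785156, -179.83177185058594), 24.348085403442383) bbox mm [ 413.7 -204.1] [ 457.7 -155.6]
held bbox rel tcp mm [-23.7 -22. ] [26.2 21.4] centre x from back edge -1.7
[ 0.37550722 -0.18071642  0.24570848] [ 9.99999809e-01 -1.60543530e-04  4.88958424e-04  3.41327493e-04]
```

View pics/w4.png

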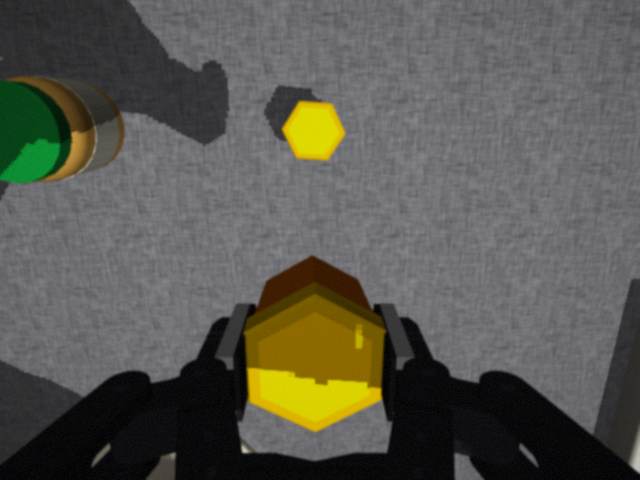

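The wrist view shows the held hex tub upright at (315,360), with its corner forward, and the stock hexagon at (313,130). Placing it now.

```bash
python3 -m inch '{"jaw":[0,0,0,0,0,0,0,0,0,0,0,0],"delta_pos":[[0.04,0.0007,0],[0.0595,0.0007,-0.03],[0.0595,0.0007,-0.08],[0.0595,0.0007,-0.13],[0.0595,0.0007,-0.16],[0.0595,0.0007,-0.17],[0.0595,0.0007,-0.17],[0.0595,0.0007,-0.175],[0.0595,0.0007,-0.178],[0.0595,0.0007,-0.18],[0.0595,0.0007,-0.181],[0.0595,0.0007,-0.181]],"twist":[[0,0,0],[0,0,0],[0,0,0],[0,0,0],[0,0,0],[0,0,0],[0,0,0],[0,0,0],[0,0,0],[0,0,0],[0,0,0],[0,0,0]]}'
```

```text
t: 14.48
tcp_pos: [0.4345, -0.1796, 0.0647]
orientation: [1.0, -0.0, 0.0, 0.0]
ft_force: [-1.0, -0.0, 6.0]
width: 0.499
gripper_force: 61.9
```

```bash
python3 -m inch '{"jaw":[75,75,75,90,90,90,90,90,90,90],"delta_pos":[[0,0,0],[0,0,0],[0,0,0],[0,0,0],[0,0,0],[0,0,0.03],[0,0,0.08],[-0.02,0,0.13],[-0.06,0,0.19],[-0.06,0,0.19]],"twist":[[0,0,0],[0,0,0],[0,0,0],[0,0,0],[0,0,0],[0,0,0],[0,0,0],[0,0,0],[0,0,0],[0,0,0]]}'
python3 -c "
from h import *
lidw(.092,(.435,-.18),150);lidw(.092,(.435,-.18),150,'top')
print(robot.state()['tcp_pos'])
c=robot.camera('side');cv2.imwrite('pics/s4.png',cv2.resize(c['frame'][160:250,320:440],(480,360)))"
```

```text
t: 15.72
tcp_pos: [0.3736, -0.1797, 0.2571]
orientation: [1.0, -0.0, 0.002, 0.001]
ft_force: [0.8, -0.2, -0.8]
width: 0.9
gripper_force: 0.0
wrist cen [ 0.4356 -0.1789] px [312.4 131.5] rect [ 435. -179.] [42.8 48.4] 88.6 circ ((435.0174865722656, -178.9680938720703), 24.24534797668457) bbox mm [ 410.8 -200.4] [ 459.3 -157.5]
top cen [ 0.434  -0.1785] px [420.6 310.6] rect [ 434.2 -178.8] [46.7 43.1] 5.1 circ ((433.5973205566406, -178.45033264160156), 24.127981185913086) bbox mm [ 410.9 -199.8] [ 457.6 -156.6]
[ 0.37416959 -0.17961486  0.25502193]
```

View pics/s4.png

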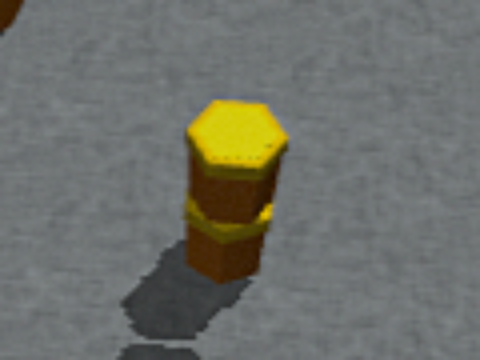

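The hex tub stands upright and centred on its stock tub. Next is the square one.

```bash
python3 -m inch '{"jaw":[100,100,100,100,100,100,100],"delta_pos":[[0.04,-0.04,0],[0.08,-0.08,0],[0.12,-0.12,0],[0.15,-0.154,0],[0.17,-0.174,0],[0.17,-0.174,0],[0.17,-0.174,0]],"twist":[[0,0,0],[0,0,0],[0,0,0],[0,0,0],[0,0,0],[0,0,0],[0,0,0]]}'
python3 - <<'E'
from h import *
c=robot.camera("wrist")
u,v=map(int,proj(c,(.592,-.355,.108)));print(u,v);v=max(v,75)
cv2.imwrite("pics/w5.png",cv2.resize(c["frame"][v-75:v+75,u-100:u+100],(800,600)))
print(robot.state()["tcp_pos"])
E
```

```text
t: 16.75
tcp_pos: [0.5439, -0.3526, 0.2524]
orientation: [1.0, 0.0, -0.001, -0.001]
ft_force: [0.0, -0.3, 0.2]
width: 1.002
gripper_force: 0.0
318 153
[ 0.54377199 -0.35247707  0.25307448]
```

View pics/w5.png

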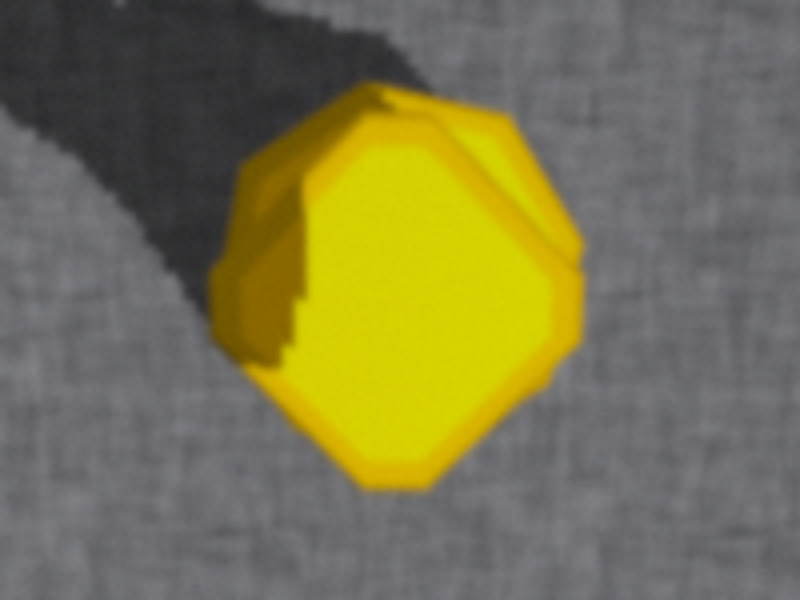

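The square lid sits at about 45°. Crop corners are (362,490), (432,490), (582,345), (582,265), (435,112), (375,112), (212,272) and (212,320).

```bash
python3 - <<'E'
from h import *
c=robot.camera("wrist")
V=np.array([(362,490),(432,490),(582,345),(582,265),(435,112),(375,112),(212,272),(212,320)])/4+[218,78]
P=np.array([ray(c,*q,.108)[:2] for q in V])*1000
print(P.round(1).tolist(),P.mean(0))
for a,b in((1,2),(3,4),(5,6),(7,0)):
    d=P[b]-P[a];print(np.rad2deg(np.arctan2(d[1],d[0])).round(1),np.hypot(*d).round(1))
e=lambda a,b:(lambda d:np.array([-d[1],d[0]])/np.hypot(*d))(P[b]-P[a])
print("width",abs(e(1,2)@(P[5]-P[1])),abs(e(3,4)@(P[7]-P[3])))
E
```

```text
[[560.0, -348.3], [560.0, -360.4], [584.9, -385.3], [598.0, -384.9], [622.1, -360.4], [622.1, -350.7], [596.9, -323.6], [589.0, -323.4]] [ 591.64289811 -354.63373435]
-45.2 35.2
45.4 34.4
133.0 37.0
-139.3 38.2
width 50.86680171064378 49.54744281390908
```

```bash
python3 -m inch '{"jaw":[100,100,100,100,100,100,100,100,100,100,100,100],"delta_pos":[[0.012,-0.0005,0],[0.024,-0.001,0],[0.036,-0.0015,-0.01],[0.048,-0.002,-0.03],[0.048,-0.002,-0.04],[0.048,-0.002,-0.08],[0.048,-0.002,-0.12],[0.048,-0.002,-0.15],[0.048,-0.002,-0.165],[0.048,-0.002,-0.175],[0.048,-0.002,-0.175],[0.048,-0.002,-0.175]],"twist":[[0,0,0.15],[0,0,0.31],[0,0,0.47],[0,0,0.63],[0,0,0.777],[0,0,0.777],[0,0,0.777],[0,0,0.777],[0,0,0.777],[0,0,0.777],[0,0,0.777],[0,0,0.777]]}'
python3 -m inch '{"jaw":[0,0,0,0,0],"delta_pos":[[0,0,0],[0,0,0],[0,0,0],[0,0,0],[0,0,0]],"twist":[[0,0,0],[0,0,0],[0,0,0],[0,0,0],[0,0,0]]}'
```

```text
t: 18.35
tcp_pos: [0.5927, -0.3557, 0.0804]
orientation: [0.926, 0.379, 0.0, 0.001]
ft_force: [0.1, 0.7, -0.0]
width: 1.001
gripper_force: 0.0
t: 18.98
tcp_pos: [0.5923, -0.3553, 0.08]
orientation: [0.926, 0.379, 0.0, 0.0]
ft_force: [-2.6, 1.7, 8.0]
width: 0.592
gripper_force: 61.6
```

```bash
python3 -m inch '{"jaw":[0,0,0,0,0,0,0,0,0,0,0,0],"delta_pos":[[0,0,0.015],[0,0,0.05],[0,0,0.1],[0,0.01,0.15],[-0.005,0.05,0.17],[-0.01,0.1,0.17],[-0.015,0.155,0.17],[-0.02,0.21,0.17],[-0.03,0.265,0.17],[-0.03,0.32,0.17],[-0.03,0.35,0.17],[-0.03,0.36,0.17]],"twist":[[0,0,0],[0,0,0],[0,0,0],[0,0,0],[0,0,-0.12],[0,0,-0.24],[0,0,-0.36],[0,0,-0.48],[0,0,-0.6],[0,0,-0.7],[0,0,-0.777],[0,0,-0.777]]}'
python3 -m inch '{"jaw":[0,0,0,0,0,0,0,0,0,0],"delta_pos":[[0,0.04,0],[-0.005,0.09,0],[-0.01,0.14,0],[-0.015,0.19,0],[-0.02,0.24,0],[-0.027,0.28,0],[-0.027,0.31,0],[-0.027,0.322,0],[-0.027,0.322,0],[-0.027,0.322,0]],"twist":[[0,0,0],[0,0,0],[0,0,0],[0,0,0],[0,0,0],[0,0,0],[0,0,0],[0,0,0],[0,0,0],[0,0,0]]}'
python3 - <<'E'
from h import *
c,ctr,p,k=lidw(.05,(.604,.327),90);lidw(.05,(.604,.327),150,"top")
held(.028,26);print(robot.state()["tcp_pos"]);cv2.imwrite("pics/w6.png",c["frame"])
E
```

```text
t: 20.48
tcp_pos: [0.5621, 0.0062, 0.2501]
orientation: [1.0, 0.001, 0.0, -0.0]
ft_force: [0.2, -0.4, -1.6]
width: 0.595
gripper_force: 63.0
t: 21.72
tcp_pos: [0.5355, 0.3254, 0.2494]
orientation: [1.0, -0.0, -0.0, 0.0]
ft_force: [-0.5, -0.5, -1.1]
width: 0.595
gripper_force: 63.1
wrist cen [0.6061 0.3258] px [313.5 116.5] rect [605.3 325.9] [51.3 51.3] 37.3 circ ((605.0933227539062, 325.9123229980469), 30.963796615600586) bbox mm [574.4 295.2] [636.  356.4]
top cen [0.6037 0.3253] px [161.4 220.7] rect [603.8 325.5] [51.8 50.6] 36.4 circ ((604.2894897460938, 325.02685546875), 30.962862014770508) bbox mm [573.4 294.5] [633.  355.9]
held bbox rel tcp mm [-23.3 -26.2] [28.2 25.2] centre x from back edge 2.7
[0.53540872 0.32569867 0.24939775]
```

View pics/w6.png

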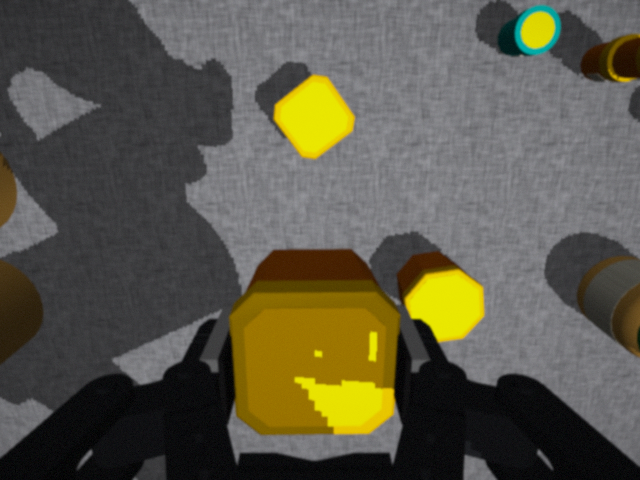

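The wrist view shows the held square tub upright at (315,360), the stock square at (314,117) and the stock octagon at (445,303). Placing it now.

```bash
python3 -m inch '{"jaw":[0,0,0,0,0,0,0,0,0,0,0,0],"delta_pos":[[0.045,0,0],[0.0685,0,-0.03],[0.0685,0,-0.08],[0.0685,0,-0.13],[0.0685,0,-0.155],[0.0685,0,-0.166],[0.0685,0,-0.166],[0.0685,0,-0.171],[0.0685,0,-0.174],[0.0685,0,-0.176],[0.0685,0,-0.1775],[0.0685,0,-0.1775]],"twist":[[0,0,0],[0,0,0],[0,0,0],[0,0,0],[0,0,0],[0,0,0],[0,0,0],[0,0,0],[0,0,0],[0,0,0],[0,0,0],[0,0,0]]}'
```

```text
t: 23.38
tcp_pos: [0.6038, 0.3267, 0.072]
orientation: [1.0, -0.0, 0.0, -0.0]
ft_force: [-0.7, 0.0, 1.8]
width: 0.596
gripper_force: 63.4
```

```bash
python3 -m inch '{"jaw":[0,0,0],"delta_pos":[[0,0,-0.0005],[0,0,-0.001],[0,0,-0.001]],"twist":[[0,0,0],[0,0,0],[0,0,0]]}'
```

```text
t: 23.75
tcp_pos: [0.6041, 0.3267, 0.0719]
orientation: [1.0, -0.0, 0.001, -0.0]
ft_force: [-3.3, -2.0, 13.4]
width: 0.594
gripper_force: 64.7
```

Firm contact. Releasing.

```bash
python3 -m inch '{"jaw":[85,85,85,100,100,100,100,100,100,100],"delta_pos":[[0,0,0],[0,0,0],[0,0,0],[0,0,0],[0,0,0],[0,0,0.03],[0,0,0.08],[-0.02,0,0.13],[-0.07,0,0.19],[-0.07,0,0.19]],"twist":[[0,0,0],[0,0,0],[0,0,0],[0,0,0],[0,0,0],[0,0,0],[0,0,0],[0,0,0],[0,0,0],[0,0,0]]}'
python3 -c "
from h import *
lidw(.1,(.605,.326),90);lidw(.1,(.605,.326),150,'top')
c=robot.camera('wrist');lidw(.058,(.445,.212),90,'top');lidw(.058,(.445,.212),90)
print(robot.state()['tcp_pos'])
a=robot.camera('side')['frame'][380:480,190:310];cv2.imwrite('pics/s5.png',cv2.resize(a,(480,400)))"
```

```text
t: 25.0
tcp_pos: [0.5329, 0.3272, 0.2643]
orientation: [1.0, 0.0, 0.002, -0.001]
ft_force: [1.2, 0.1, 1.0]
width: 1.003
gripper_force: 0.0
wrist cen [0.6057 0.3265] px [315.8 115.4] rect [605.3 326.2] [51.9 53.7] 0.0 circ ((604.71533203125, 327.3032531738281), 31.067262649536133) bbox mm [579.4 299.3] [631.3 353.1]
top cen [0.6026 0.3255] px [152.6 218.8] rect [599.4 325.8] [60.5 49.1] 3.8 circ ((601.0237426757812, 324.01129150390625), 35.06178665161133) bbox mm [570.3 299.7] [628.7 351.4]
top cen [0.4459 0.2115] px [216.7 301.6] rect [445.8 211.4] [66.9 68.9] 8.5 circ ((446.60455322265625, 211.32257080078125), 36.076595306396484) bbox mm [412.1 177.6] [480. 246.]
wrist cen [0.4508 0.2136] px [441.5 296.3] rect [448.1 213.2] [68.3 67.1] 53.1 circ ((448.5799865722656, 213.1988525390625), 36.41184616088867) bbox mm [412.9 178. ] [483.3 248.1]
[0.5339366  0.32634788 0.25925048]
```

View pics/s5.png

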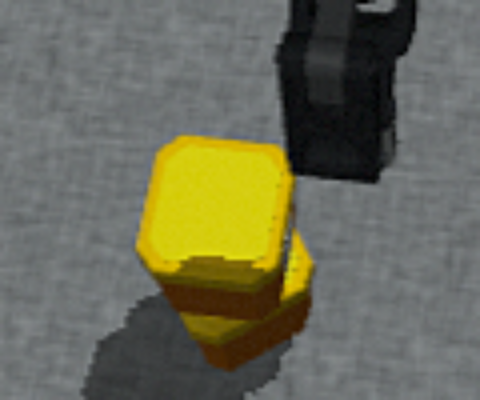

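The square tub stands centred and upright (yaw differs from the stock, which doesn't matter). Back to the pile for the octagon.

```bash
python3 -m inch '{"jaw":[100,100,100,100,100,100,100,100,100,100,100,100],"delta_pos":[[0,-0.04,0.01],[0,-0.1,0.01],[0,-0.16,0.01],[0,-0.22,0.01],[0,-0.28,0.01],[0,-0.34,0.01],[0,-0.4,0.01],[0,-0.46,0.01],[0,-0.52,0],[0,-0.58,0],[0,-0.63,-0.01],[0,-0.66,-0.01]],"twist":[[0,0,0],[0,0,0],[0,0,0],[0,0,0],[0,0,0],[0,0,0],[0,0,0],[0,0,0],[0,0,0],[0,0,0],[0,0,0],[0,0,0]]}'
python3 -m inch '{"jaw":[100,100,100],"delta_pos":[[0,-0.02,-0.01],[0,-0.02,-0.01],[0,-0.02,-0.01]],"twist":[[0,0,0],[0,0,0],[0,0,0]]}'
python3 - <<'E'
from h import *
c,ctr,p,k=lidw(.058,(.592,-.355),80)
print(cv2.approxPolyDP((p*1000).reshape(-1,1,2),2.5,True).reshape(-1,2).round(1).tolist())
lidw(.058,(.592,-.355),150,"top")
u,v=map(int,cen(k));v=max(v,75)
print(u,v,robot.state()["tcp_pos"]);cv2.imwrite("pics/w7.png",cv2.resize(c["frame"][v-75:v+75,u-100:u+100],(800,600)))
E
```

```text
t: 26.8
tcp_pos: [0.5329, -0.3361, 0.2482]
orientation: [1.0, -0.001, -0.001, -0.001]
ft_force: [0.0, 0.4, 0.0]
width: 1.002
gripper_force: 0.0
t: 27.18
tcp_pos: [0.5337, -0.3524, 0.2403]
orientation: [1.0, 0.0, -0.0, -0.0]
ft_force: [-0.6, 0.2, 0.1]
width: 0.999
gripper_force: 0.0
wrist cen [ 0.5929 -0.3542] px [317.  133.1] rect [ 591.6 -354.2] [67.2 66.8] 76.8 circ ((591.50439453125, -354.1029968261719), 35.759490966796875) bbox mm [ 556.3 -389. ] [ 626.4 -319.1]
[[626.4000244140625, -346.29998779296875], [611.2999877929688, -324.29998779296875], [584.9000244140625, -319.1000061035156], [562.5, -333.70001220703125], [556.2999877929688, -360.3999938964844], [571.5999755859375, -383.79998779296875], [598.5999755859375, -388.8999938964844], [621.0, -374.3999938964844]]
top cen [ 0.59   -0.3537] px [505.7 229.7] rect [ 590.1 -353.6] [67.3 66.4] 31.6 circ ((589.955322265625, -353.1861267089844), 35.58746337890625) bbox mm [ 556.  -387.9] [ 625.  -318.8]
316 133 [ 0.53394334 -0.35234762  0.24092709]
```

View pics/w7.png

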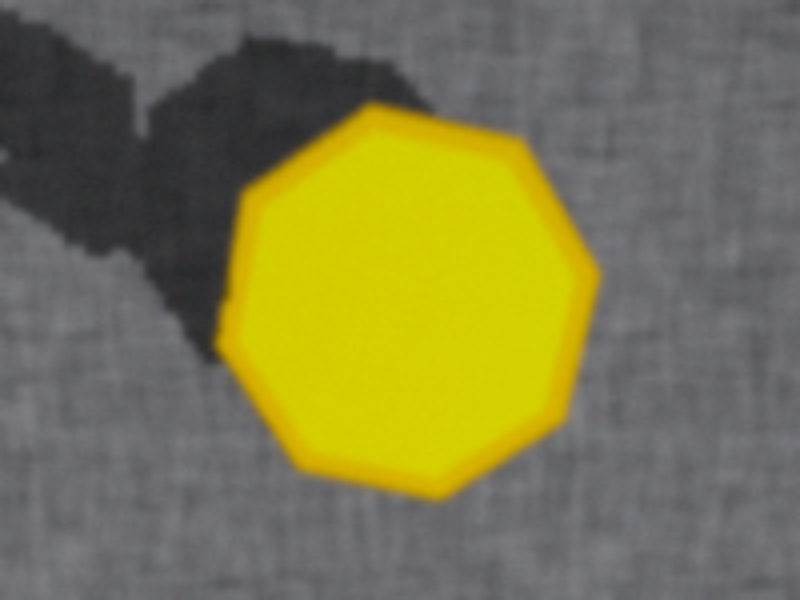

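The octagon lid is fully visible and yawed about −12°, centred at (0.5917, −0.3541). Grasping it.

```bash
python3 -m inch '{"jaw":[100,100,100,100,100,100,100,100,100,100,100],"delta_pos":[[0.03,-0.001,0],[0.0575,-0.002,-0.02],[0.0575,-0.002,-0.07],[0.0575,-0.002,-0.12],[0.0575,-0.002,-0.155],[0.0575,-0.002,-0.175],[0.0575,-0.002,-0.19],[0.0575,-0.002,-0.202],[0.0575,-0.002,-0.214],[0.0575,-0.002,-0.214],[0.0575,-0.002,-0.214]],"twist":[[0,0,-0.1],[0,0,-0.21],[0,0,-0.21],[0,0,-0.21],[0,0,-0.21],[0,0,-0.21],[0,0,-0.21],[0,0,-0.21],[0,0,-0.21],[0,0,-0.21],[0,0,-0.21]]}'
python3 -m inch '{"jaw":[0,0,0,0,0],"delta_pos":[[0,0,0],[0,0,0],[0,0,0],[0,0,0],[0,0,0]],"twist":[[0,0,0],[0,0,0],[0,0,0],[0,0,0],[0,0,0]]}'
```

```text
t: 28.65
tcp_pos: [0.5915, -0.3556, 0.0273]
orientation: [0.994, -0.105, 0.0, 0.0]
ft_force: [-0.3, 0.0, -0.2]
width: 1.0
gripper_force: 0.0
t: 29.28
tcp_pos: [0.5915, -0.3556, 0.0278]
orientation: [0.994, -0.105, 0.0, 0.0]
ft_force: [-1.5, 1.2, 7.5]
width: 0.784
gripper_force: 67.1
```

```bash
python3 -m inch '{"jaw":[0,0,0,0,0,0,0,0,0,0,0,0],"delta_pos":[[0,0,0.015],[0,0,0.05],[0,0,0.1],[0,0,0.15],[0,0,0.2],[-0.01,0.03,0.23],[-0.03,0.08,0.232],[-0.05,0.13,0.232],[-0.07,0.18,0.232],[-0.09,0.23,0.232],[-0.1,0.26,0.232],[-0.1,0.27,0.232]],"twist":[[0,0,0],[0,0,0],[0,0,0],[0,0,0],[0,0,0],[0,0,0.05],[0,0,0.1],[0,0,0.15],[0,0,0.21],[0,0,0.21],[0,0,0.21],[0,0,0.21]]}'
python3 -m inch '{"jaw":[0,0,0,0,0,0,0,0,0,0],"delta_pos":[[-0.015,0.04,0],[-0.035,0.09,0],[-0.055,0.14,0],[-0.075,0.19,0],[-0.095,0.24,0],[-0.11,0.28,0],[-0.116,0.298,0],[-0.116,0.298,0],[-0.116,0.298,0],[-0.116,0.298,0]],"twist":[[0,0,0],[0,0,0],[0,0,0],[0,0,0],[0,0,0],[0,0,0],[0,0,0],[0,0,0],[0,0,0],[0,0,0]]}'
python3 - <<'E'
from h import *
c,ctr,p,k=lidw(.058,(.447,.2125),90);held(.030,34)
print(robot.state()["tcp_pos"]);cv2.imwrite("pics/w8.png",c["frame"])
E
```

```text
t: 30.78
tcp_pos: [0.4903, -0.0838, 0.2597]
orientation: [1.0, 0.001, 0.0, 0.0]
ft_force: [0.1, -0.8, -3.8]
width: 0.782
gripper_force: 68.7
t: 32.02
tcp_pos: [0.3756, 0.2119, 0.2589]
orientation: [1.0, -0.001, 0.0, 0.0]
ft_force: [0.2, 0.0, -2.8]
width: 0.786
gripper_force: 68.9
wrist cen [0.4478 0.212 ] px [314.1 114.4] rect [446.6 212.1] [67.  67.2] 8.7 circ ((446.4832458496094, 211.89779663085938), 35.92278289794922) bbox mm [412.  176.9] [481.2 246.8]
held bbox rel tcp mm [-32.5 -34. ] [34.7 33. ] centre x from back edge 1.5
[0.37549056 0.21206786 0.25880063]
```

View pics/w8.png

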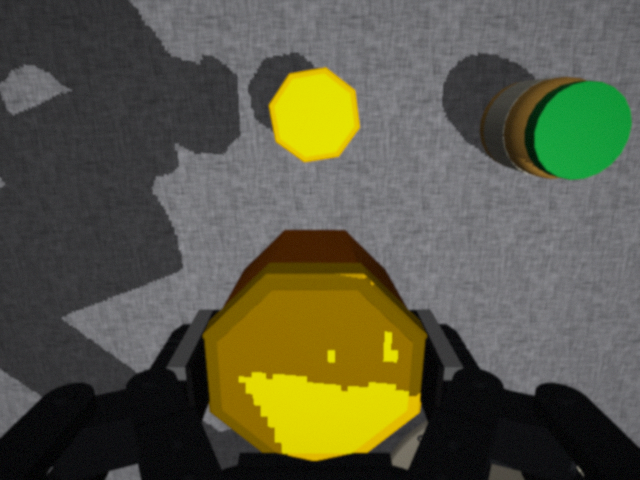

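The held octagon is upright at (315,360), the stock octagon is at (314,114), and the jar is clear on the right. Placing it now.

```bash
python3 -m inch '{"jaw":[0,0,0,0,0,0,0,0,0,0,0,0],"delta_pos":[[0.045,0,0],[0.0705,0,-0.03],[0.0705,0,-0.08],[0.0705,0,-0.13],[0.0705,0,-0.153],[0.0705,0,-0.162],[0.0705,0,-0.162],[0.0705,0,-0.167],[0.0705,0,-0.17],[0.0705,0,-0.172],[0.0705,0,-0.1735],[0.0705,0,-0.1735]],"twist":[[0,0,0],[0,0,0],[0,0,0],[0,0,0],[0,0,0],[0,0,0],[0,0,0],[0,0,0],[0,0,0],[0,0,0],[0,0,0],[0,0,0]]}'
```

```text
t: 33.62
tcp_pos: [0.4458, 0.2127, 0.0858]
orientation: [1.0, -0.0, 0.0, -0.0]
ft_force: [-2.4, -0.8, 9.0]
width: 0.783
gripper_force: 70.5
```

```bash
python3 -m inch '{"jaw":[100,100,100,100,100,100,100,100,100,100],"delta_pos":[[0,0,0],[0,0,0],[0,0,0],[0,0,0],[0,0,0.01],[0,0,0.04],[0,0,0.09],[-0.02,0,0.14],[-0.07,0,0.18],[-0.07,0,0.18]],"twist":[[0,0,0],[0,0,0],[0,0,0],[0,0,0],[0,0,0],[0,0,0],[0,0,0],[0,0,0],[0,0,0],[0,0,0]]}'
python3 -c "
from h import *
lidw(.116,(.446,.212),90)
lidw(.08,(.648,.084),150,'top');lidw(.092,(.435,-.18),150,'top');lidw(.1,(.605,.326),150,'top');lidw(.116,(.446,.212),150,'top')
cv2.imwrite('pics/s6.png',robot.camera('side')['frame'])"
```

```text
t: 34.88
tcp_pos: [0.3741, 0.2128, 0.2684]
orientation: [1.0, 0.0, 0.002, -0.001]
ft_force: [1.1, 0.9, -0.3]
width: 0.999
gripper_force: 0.0
wrist cen [0.4481 0.2095] px [319.7 114.1] rect [445.7 212.7] [66.6 67. ] 0.0 circ ((445.6885681152344, 212.74888610839844), 35.973812103271484) bbox mm [412.4 179.2] [479.  246.2]
top cen [0.6455 0.083 ] px [283.  198.5] rect [644.5  83. ] [34.8 34.6] 0.4 circ ((644.495849609375, 83.00697326660156), 19.335954666137695) bbox mm [627.1  65.6] [662.  100.4]
top cen [ 0.4341 -0.1786] px [420.7 310.6] rect [ 434.3 -179.2] [41.3 46.7] 89.8 circ ((433.5973205566406, -178.45033264160156), 24.127981185913086) bbox mm [ 410.9 -199.9] [ 457.6 -158.4]
top cen [0.6025 0.3262] px [152.2 218.8] rect [599.4 326.5] [59.1 52.3] 1.6 circ ((601.0237426757812, 324.01129150390625), 35.06178665161133) bbox mm [570.3 299.7] [628.7 353. ]
top cen [0.4453 0.208 ] px [211.7 304.3] rect [445.5 204.4] [68.9 74.7] 9.3 circ ((446.19586181640625, 206.0306854248047), 40.73876190185547) bbox mm [411.2 167.4] [482.2 244.3]
```

View pics/s6.png

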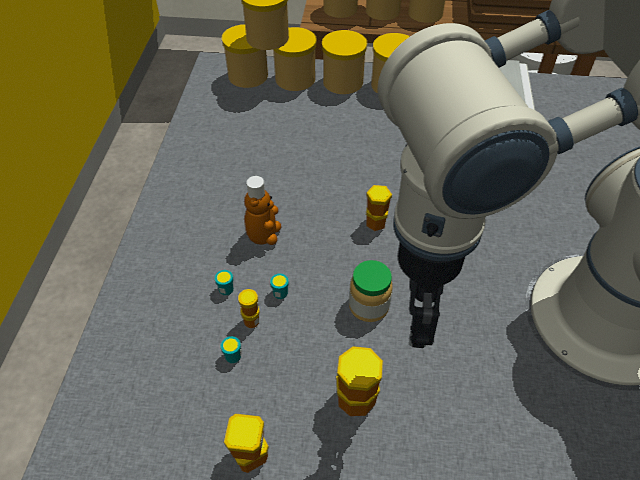

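All four tubs stand upright and centred on their stock tubs: pot (249,305), hex (378,207), square (246,442) and octagon (359,380). The bear and jar have not moved, and the gripper is clear.

```bash
python3 -c "
from cell import robot
print(robot.hand_in())"
```

```text
the job is handed in; nothing more can be done
None
```

All four tubs were set upright and centred on their matching stock tubs in top-down order, with nothing dropped or knocked, and the job was handed in at about 35 s of the 125 s limit; the judge's verdict was not shown.

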